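Index the tube rack to the open strip and dispense

TASK

At the row dispenser, gently push the rack carriage forward along its rails by its black push plate until it clicks into the notch that puts the open strip of tubes (the one without red caps) right under the row of nozzles. Then press the blue pad on the dispensing head all the way down and let it spring back up, leaving the carriage clicked in. Push and press with the fingertips only; do not touch or lift the tube strips, and leave everything else on the bench where it stands.

Things in the scene. Friction and masses are not known exactly. Their poses are not given: they have to be found in the camera images.
- carriage: Rack carriage that runs on the rods, pushed away from the robot (its x); stops at both ends. It slides with 1 to 5 N. In a notch the push dips to nothing, the carriage runs ahead 2 to 3 mm, centres itself and stays there unpushed; pushing it on out of a notch takes about 13 to 15 N. Origin at bench height on the rails' centre line, 100 mm ahead of the push face.
- station: White base plate of the row dispenser, 350 x 160 mm, 10 mm thick, with two steel guide rods between end blocks 26 mm high; fixed to the bench. Origin at bench height on the rails' centre line, 190 mm ahead of the base's near edge; x runs along the rails away from the robot, y left.
- push_face (a point): Centre of the flat rear face of the black push plate at the carriage's near end: 64 mm wide, 33 to 73 mm above the bench, 8 mm thick; this point 55 mm above the bench. It moves with the carriage. Axes: x along the rails away from the robot (the way to push), y left, z up. The open bench lies behind it; the rails' near end block below is 26 mm high.
- open_strip: The open strip: eight joined frosted tubes with dark open mouths and no caps, 8 (x) x 71 (y) x 40 mm high, loose in one of three rows of the deep-green rack on the carriage (the row changes). Origin at the centre of its underside, 37 mm above the bench. The rows lie across the rails, 18 mm apart, 105, 123 and 141 mm ahead of the push face.
- nozzle_line (a point): Middle of the row of eight nozzle tips, 92 mm above the bench, fixed to the portal; does not move with the pressed head. Axes: x along the rails away from the robot, y left, z up. The open strip belongs straight below this point.
- portal: Aluminium portal astride the rails: posts 66 mm left and right, crossbar 116 to 130 mm above the bench; it is clamped at a different place along the rails each time. A spring ball in its left (+y) post, in line with the nozzles, drops into one notch of the carriage's brass side bar for each rack row, just as that row is under the nozzles. Origin on the bench below the nozzles.
- capped_strip_a: One of two like strips closed with red caps (46 mm high with the caps, top 83 mm above the bench), in another row of the rack. Origin at the centre of its underside.
- capped_strip_b: The other red-capped strip. Origin at the centre of its underside.
- pad_top (a point): Centre of the top of the blue pad of the dispensing head, 26 mm (x) by 50 mm (y), directly above the nozzles, 148 mm above the bench when up.
- head (a joint): Travel of the dispensing head: 0 up, 0.008 m fully down. A spring brings it back; it needs about 2 N to start and 6 N to be fully down.
- tube_rack: Bright-green rack with red-capped sample tubes, 105 x 60 mm, 92 mm high, loose at the left of the station. Origin at the centre of its underside. Not to be disturbed.
- micro_rack: Deep-green block rack with small frosted microtubes, 195 x 68 mm, 52 mm high, loose at the right of the station. Origin at the centre of its underside. Not to be disturbed.
- marker_pen: Black marker pen with a grey cap, 120 mm long, 11 mm thick, lying flat. Origin under its middle. Not to be disturbed.
- specimen_pot: Small clear pot with a yellow lid, 44 mm wide, 55 mm high. Origin at the centre of its underside. Not to be disturbed.
- reagent_bottle: Amber bottle with a white cap, 60 mm wide, 125 mm high. Origin at the centre of its underside. Not to be disturbed.
- beaker: Clear plastic beaker, 64 mm wide, 80 mm high. Origin at the centre of its underside. Not to be disturbed.
- tip_box: White box of pipette tips with a blue deck, 85 x 120 mm, 55 mm high. Origin at the centre of its underside. Not to be disturbed.

How it is judged (in metres and radians):
On the way, in this order (a step that is already met when the one before it is completed fails the run):
1. the carriage has clicked in with the open strip under the nozzles (horizontal distance between open_strip and nozzle_line below 0.0035 m and linear speed of carriage below 0.01 m/s), for 0.2 s.
2. the dispensing head has been pressed down (value of joint head above 0.0065 m and horizontal distance between open_strip and nozzle_line below 0.0035 m), for 0.05 s.
At the end, for the whole second after the job is handed in: The carriage is at rest in the notch with the middle of the open strip within 3.5 mm of the nozzle line seen from above, the head is back up (within 1.5 mm), and all three strips stand upright and fully seated in the rack (horizontal distance between open_strip and nozzle_line below 0.0035 m and linear speed of carriage below 0.005 m/s and value of joint head below 0.0015 m and height (world z) of each of open_strip, capped_strip_a, capped_strip_b below 0.04 m and angle between each of open_strip, capped_strip_a, capped_strip_b's own z axis and vertical below 0.1 rad); the robot touches nothing.
It fails at once if the head is pressed while the open strip is not under the nozzles (value of joint head above 0.004 m and horizontal distance between open_strip and nozzle_line above 0.005 m).
It fails at once if the robot touches a tube strip (contact force between any of the arm, the fingers and open_strip above 0.5 N or contact force between any of the arm, the fingers and capped_strip_a above 0.5 N or contact force between any of the arm, the fingers and capped_strip_b above 0.5 N).
It fails at once if a tube strip is lifted out of the rack (height (world z) of any of open_strip, capped_strip_a, capped_strip_b above 0.05 m).
It fails at once if the carriage or the dispensing head is shoved hard (over 45 N) (contact force between the fingers and carriage above 45 N or contact force between the fingers and portal above 45 N).
It fails at once if something else on the bench is moved more than 25 mm or tipped (distance of any of tube_rack, micro_rack, marker_pen, specimen_pot, reagent_bottle, beaker, tip_box from where it was at the start of the episode above 0.025 m or angle between any of tube_rack, specimen_pot, reagent_bottle, beaker's own z axis and vertical above 0.5 rad).
It also fails if it takes over 51 s, if anything falls off the work surface, if the arm or the gripper's body presses on something with over 40 N, if the wrist force passes 120 N, or if a joint passes its speed limit or range.

ROBOT

A 6-joint arm with a two-finger parallel gripper is mounted at the origin on the work surface. World frame = base frame: x ahead of the robot, y to its left, z up, the work surface at z = 0. Lengths are in mm, angles in rad, forces in N, time in s.
With the tool pointing down it reaches from about 250 to 725 mm from the base axis. Payload 4 kg.
Tool frame: the origin (TCP) lies between the finger pads; the fingertips stand 11 mm ahead of it and the grasp point (between the pads) lies 8 mm behind it (r.finger_overhang is the distance from the TCP to the fingertips, in mm); x points along the fingers, y is the direction in which the jaws open and shut, and the axes are right-handed (so a half turn about x gives the same grasp; the last joint's range is limited). The gripper opens to 85 mm and grips with 20 to 120 N. Pads are 22 mm wide; open, the fingers measure 114 mm over their backs; the gripper's body (76 mm by 85 mm) begins 54 mm behind the grasp point. The pads swing forward as they close: fully open they stand 13 mm farther back than shut.
Start: joints at [0, 0.241, 0.005, 1.335, 0, 1.571], TCP at [499.999, -0, 212.706] pointing down, gripper open.
Joint ranges: [-2.72, 2.72], [-1.05, 1.87], [-1.09, 1.28], [-1.99, 2.15], [-1.42, 1.44], [-3.14, 3.14]. Speed limits (rad/s): [2.79, 2.79, 3.14, 3.14, 3.14, 3.14].

INTERFACE

Orientations are given as [roll, pitch, yaw] about the fixed x, y, z axes, in that order (R = Rz(yaw) Ry(pitch) Rx(roll)).
In Python, from cell import r, imaging gives the robot as it stands.
- The arm moves only by the tool step_arm, never from a script. Its argument "targets" is text: rows parted by semicolons, each of 5 numbers parted by spaces: the gripper command: -1 is fully open, 1 is shut, values between are in proportion, then the shift along the world's x, y, z as a fraction of full scale, then the turn about the world's z as a fraction of full scale. In form: claw dx dy dz yaw; .... A call has 1 to 12 rows; each row shifts and turns the commanded pose from where the row before left it; what a row does not reach is not made up. Full scale, the value 1, is 2.5 cm for a shift and 5 degrees for a turn. A row lasts 1/10 s, in which the tool goes at most 50 mm and 8.59 degrees, less where a joint would pass 70% of its speed; a pose out of reach is approached as far as the arm can. A call with a number of a shift or a turn outside -1 to 1 is refused whole. A call with a gripper value outside its range is refused whole. The fingers move at their own pace and stop on an object; "squeeze" is the grip in N (left out, the last holds). Time passes only in rows, so rows that do not move let the fingers close. It gives the time, the measured TCP pose, the force and the opening at its end, in the units of the state.
- r.get_obs(): the state, without advancing time (a new reading comes with each control period).
- imaging.snapshot(name): name is "scene" or "side" or "wrist"; returns a dict with "img" (480x640x3 uint8, red, green, blue), "fx", "fy", "cx", "cy" (pixels), "rvec" (rotation vector, rad) and "tvec" (3), from world to camera coordinates, as OpenCV has them. Camera axes: x right, y down, z forward; pixel columns grow to the right and rows downward; lengths in mm; the calibration is good to about 2 mm. A picture is of the moment at which its call begins. There is no depth.
- r.sign_off(): hands the job in, once; it reports no verdict.
The state is a dict: "time": time; "joint_pos": joint angles; "qvel": joint speeds; "joint_efforts": joint torques, N m; "position": TCP position; "eef_rot": TCP orientation; "force": force on the tool from outside, world axes, zero at the start; "ft_torque": the same for the moment, N m; "width": opening from 0.0 (shut) to 1.0 (fully open).
Only numpy, scipy, OpenCV 4.12 (cv2) and the standard library are available. Lean on these libraries where they do the work, as an engineer would, in place of code of your own. Each camera call takes 0.05 s, during which the arm holds its last target.

## Working session

There is one attempt and no reset: what is moved stays moved. The work goes in short steps, Python scripts to look and compute and a tool call to move; the robot and the scene stay as the last step left them, time stands still between calls to the robot, and variables do not carry over. Pictures are saved under pics/ and viewed, and the job is handed in when it is done.

Besides the shell and the picture viewer there is one more tool, called after "Call:" as name(argument=value, ...) on one line, values as JSON. step_arm: Moves the arm, as the interface text tells. Its arguments: {"type":"object","properties":{"targets":{"type":"string"},"squeeze":{"type":"number"}},"required":["targets"]}

```bash
ls; mkdir -p pics
python3 - <<'E'
from cell import r, imaging
import cv2,pickle
for n in ["scene","side","wrist"]:
    s=imaging.snapshot(n); pickle.dump(s,open(f"{n}0.pkl","wb"))
    cv2.imwrite(f"pics/{n}0.png",s["img"][:,:,::-1])
print(r.get_obs())
E
```

```text
pics
{'time': 0.15, 'joint_pos': array([ 4.21281913e-05,  2.41239000e-01,  4.02771248e-03,  1.33518593e+00,
       -3.43989246e-05,  1.57080273e+00]), 'qvel': array([-0.00112005, -0.00160098,  0.00304281,  0.00019928,  0.00051552,
       -0.00027274]), 'joint_efforts': array([-1.62746033e-03, -3.72633219e+01,  2.52638429e+01,  1.23480460e-02,
       -1.30651040e-05,  1.49362950e-05]), 'position': array([4.99493759e+02, 9.96287501e-03, 2.12015661e+02]), 'eef_rot': array([-1.54930592,  1.56919506, -3.1200665 ]), 'force': array([-0.38878333, -0.13637408, -0.64871809]), 'ft_torque': array([-0.03143425, -0.02161486,  0.01279085]), 'width': 0.998462171920813}
```

View pics/scene0.png

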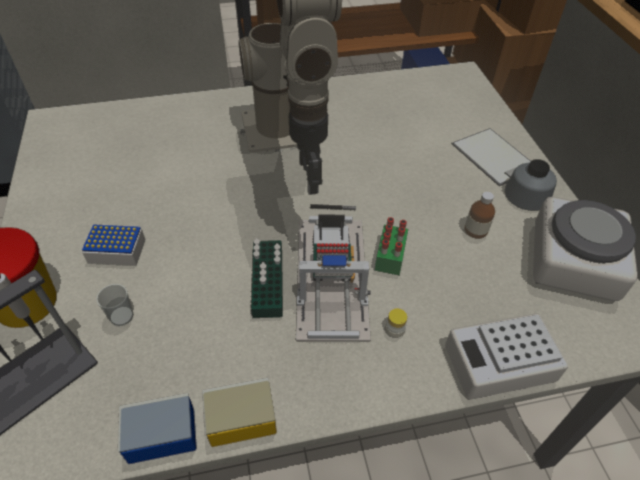

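View pics/side0.png

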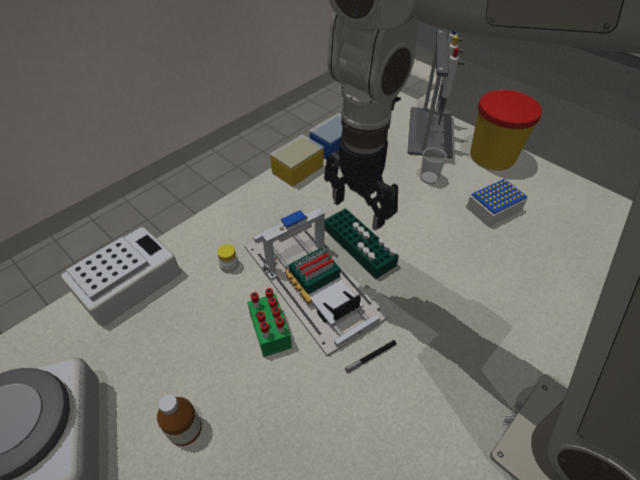

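View pics/wrist0.png

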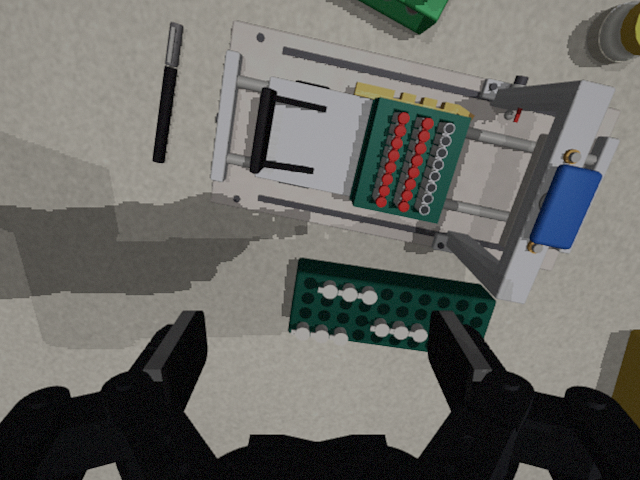

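Run:
```python
import pickle,cv2
s=pickle.load(open("wrist0.pkl","rb"));im=s["img"][:,:,::-1]
cv2.imwrite("pics/w0a.png",cv2.resize(im[0:220,140:400],None,fx=3,fy=2.7*1.0,interpolation=2)[:594,:780])
cv2.imwrite("pics/w0b.png",cv2.resize(im[60:310,380:640],None,fx=3,fy=2.4,interpolation=2))
print(s["fx"],s["fy"],s["cx"],s["cy"],s["rvec"],s["tvec"])
```

```text
386.6687602298056 386.6687602298056 317.06293525599165 236.8376110354239 [-2.82111682e+00 -9.48693855e-04  3.10643021e-03] [-499.16263501  -40.43230403  381.14685065]
```

View pics/w0a.png

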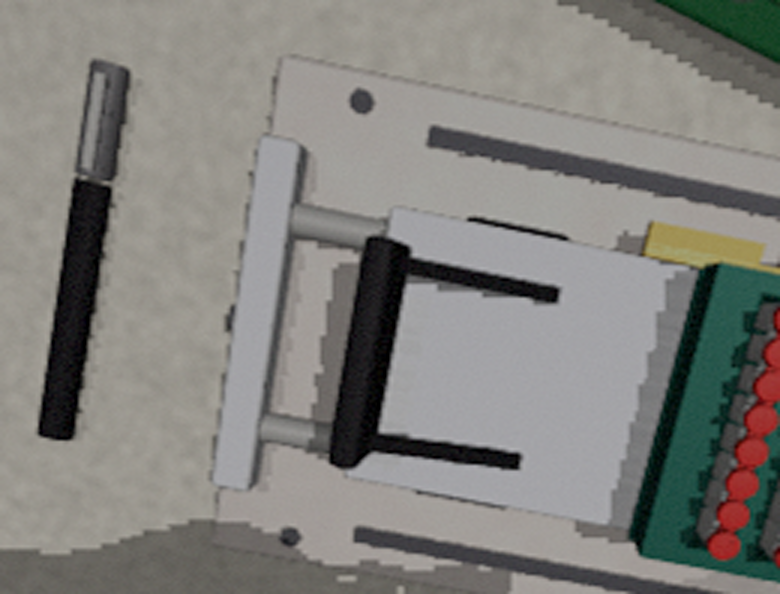

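View pics/w0b.png

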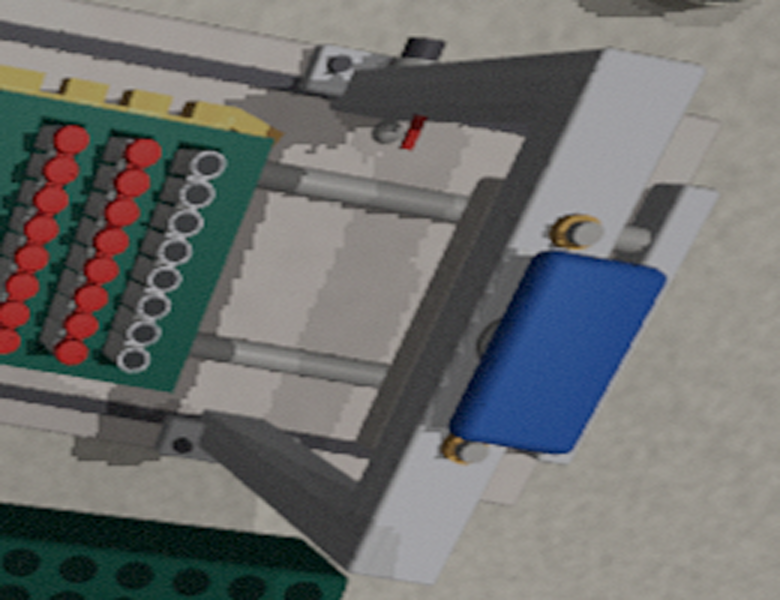

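```bash
cat > h.py <<'E'
import numpy as np,cv2,pickle
def bp(s,uv,z):
    R=cv2.Rodrigues(np.asarray(s["rvec"],float))[0];t=np.asarray(s["tvec"],float).ravel()
    C=-R.T@t;d=R.T@np.array([(uv[0]-s["cx"])/s["fx"],(uv[1]-s["cy"])/s["fy"],1])
    return (C+d*(z-C[2])/d[2])
def proj(s,P):
    K=np.array([[s["fx"],0,s["cx"]],[0,s["fy"],s["cy"]],[0,0,1]])
    return cv2.projectPoints(np.asarray(P,float).reshape(-1,3),np.asarray(s["rvec"],float),np.asarray(s["tvec"],float),K,None)[0].reshape(-1,2)
E
python3 - <<'E'
from h import *
s=pickle.load(open("wrist0.pkl","rb"))
a=lambda x,y:(x/3+140,y/2.7); b=lambda x,y:(x/3+380,y/2.4+60)
for n,p,z in [("plateL",a(370,240),73),("plateR",a(334,465),73),("baseL",a(281,57),10),("baseR",a(213,545),10),
 ("blkL",a(262,137),26),("blkR",a(214,485),26),
 ("barNL",b(612,48),130),("barFL",b(703,68),130),("barFR",b(435,582),130),("barNR",b(352,570),130),
 ("padNL",b(535,255),148),("padFL",b(665,268),148),("padFR",b(575,452),148),("padNR",b(452,432),148),
 ("openL",b(208,165),77),("openR",b(134,360),77),("rackFL",b(275,140),65),("rackFR",b(175,390),65)]:
    print(n,bp(s,p,z).round(1))
R=cv2.Rodrigues(s["rvec"])[0];print("C",-R.T@s["tvec"])
E
```

```text
plateL [460.3  95.4  73. ]
plateR [448.3  34.9  73. ]
baseL [429.4 151.1  10. ]
baseR [397.2  -3.4  10. ]
blkL [425.9 126.6  26. ]
blkR [403.8  20.9  26. ]
barNL [655.2  97.7 130. ]
barFL [674.   93.1 130. ]
barFR [645.4 -47.3 130. ]
barNR [625.4 -43.5 130. ]
padNL [639.   50.2 148. ]
padFL [664.7  47.1 148. ]
padFR [ 6.572e+02 -3.000e-01  1.480e+02]
padNR [630.8   5.1 148. ]
openL [597.   67.7  77. ]
openR [584.2   5.9  77. ]
rackFL [617.1  74.8  65. ]
rackFR [599.9  -7.9  65. ]
C [499.97951367  81.84800752 373.35294124]
```

Call:
step_arm(targets="1 -0.215 0.185 -0.2 1;1 -0.215 0.185 -0.2 1;1 -0.215 0.185 -0.2 1;1 -0.215 0.185 -0.2 1;1 -0.215 0.185 -0.2 1;1 -0.215 0.185 -0.2 1;1 -0.215 0.185 -0.2 1;1 -0.215 0.185 -0.2 1;1 -0.215 0.185 -0.2 1;1 -0.215 0.185 -0.2 1;1 -0.215 0.185 -0.2 1;1 -0.215 0.185 -0.2 1")

```text
time: 1.35
position: [435.0, 55.7, 152.2]
eef_rot: [-2.495, 1.57, -3.015]
force: [0.0, -0.2, -1.2]
width: 0.001
```

Call:
step_arm(targets="1 -0.215 0.185 -0.2 1;1 -0.215 0.185 -0.2 1;1 -0.215 0.185 -0.2 1;1 -0.215 0.185 -0.2 0.66;1 0 0 0 0;1 0 0 0 0")

```text
time: 1.95
position: [414.0, 74.0, 132.7]
eef_rot: [-1.931, 1.571, -2.136]
force: [-0.4, 0.2, 0.2]
width: -0.001
```

Run:
```python
from cell import r, imaging
import cv2,pickle
from scipy.spatial.transform import Rotation as Ro
for n in ["side","wrist"]:
    s=imaging.snapshot(n); pickle.dump(s,open(f"{n}1.pkl","wb"))
    cv2.imwrite(f"pics/{n}1.png",s["img"][:,:,::-1])
o=r.get_obs();print(o['time'],o['position'],o['force'],o['width'],r.finger_overhang)
print(Ro.from_euler('xyz',o['eef_rot']).as_matrix().round(3))
```

```text
2.05 [414.47449025  73.88915876 132.96348432] [ 0.87083274 -0.33400665  0.34028776] 0.00025744216889427924 11.0
[[ 0.001  0.204  0.979]
 [ 0.     0.979 -0.204]
 [-1.     0.     0.001]]
```

View pics/wrist1.png

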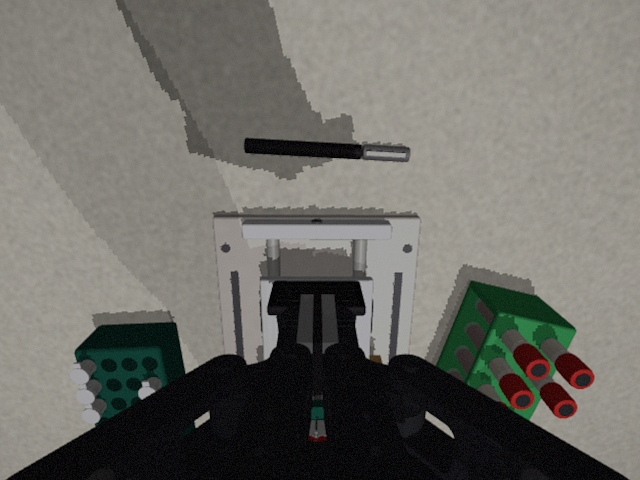

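View pics/side1.png

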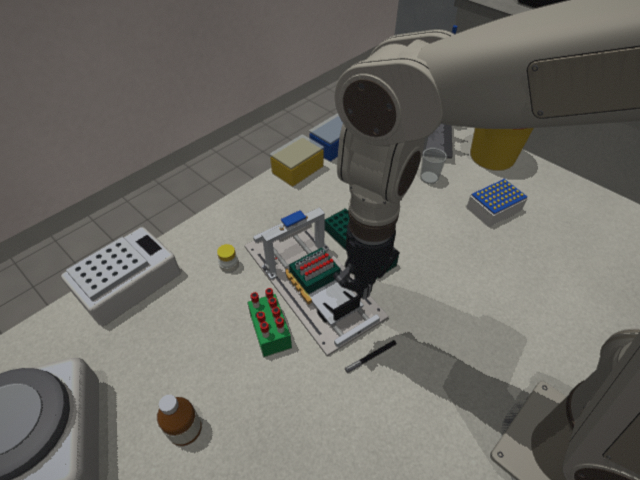

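Run:
```python
from h import *
s=pickle.load(open("wrist1.pkl","rb"))
cv2.imwrite("pics/w1a.png",cv2.resize(s["img"][200:400,200:440,::-1],None,fx=3,fy=3,interpolation=2))
R=cv2.Rodrigues(s["rvec"])[0];print("C",-R.T@s["tvec"])
for p,z in [((274,282),73),((361,282),73),((261,278),36),((373,278),36)]:
    P=bp(s,p,z);print(P.round(1),"along",P[:2]@[.979,-.203],"lat",P[:2]@[.203,.979])
```

```text
C [335.40232344  91.42407043 294.29492356]
[430.9  43.9  73. ] along 412.9896951810824 lat 130.41766919070884
[442.   97.3  73. ] along 413.00133413284783 lat 184.97761153079884
[441.9  27.4  36. ] along 427.0430336088806 lat 116.50460376666052
[458.5 107.4  36. ] along 427.06099887093245 lat 198.19499211926475
```

View pics/w1a.png

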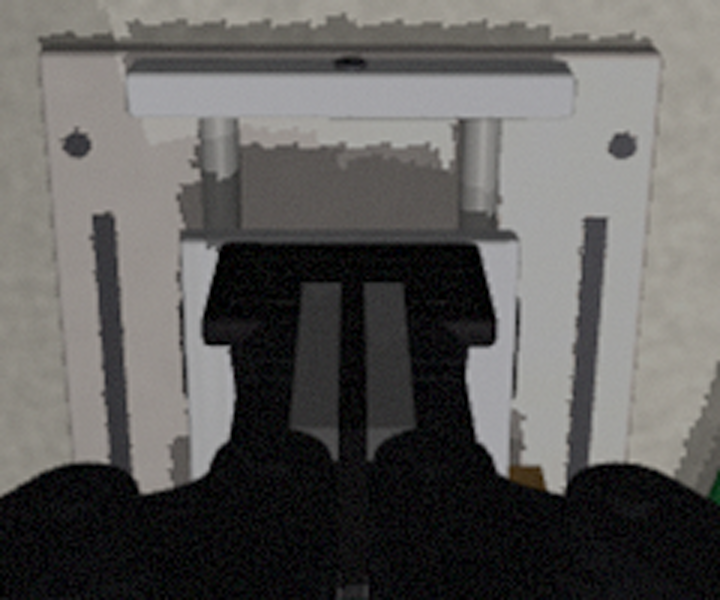

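Run:
```python
from h import *
s=pickle.load(open("wrist1.pkl","rb"))
for p,z in [((273,281),33),((361,281),33),((268,306.5),73),((364.5,306.5),73)]:
    P=bp(s,p,z);print(P.round(1),"along",P[:2]@[.979,-.203],"lat",P[:2]@[.203,.979])
print([proj(s,np.array([x,73.9,122])).round(1) for x in (404,414,425)])
```

```text
[447.3  34.7  33. ] along 430.8306814979776 lat 124.79487966182519
[460.5  98.5  33. ] along 430.84467745969954 lat 189.89927128601792
[446.9  36.   73. ] along 430.2054106920251 lat 125.95889982410252
[459.5  96.6  73. ] along 430.21604497326587 lat 187.82886012808285
[array([[310.6, 263.7]]), array([[314.9, 282.3]]), array([[319.4, 302.1]])]
```

Call:
step_arm(targets="1 0 0 -0.62 0;1 0 0 -0.62 0;1 0 0 -0.62 0;1 0 0 -0.62 0;1 0 0 -0.62 0;1 0.196 -0.041 0 0;1 0.196 -0.041 0 0;1 0.196 -0.041 0 0;1 0.196 -0.041 0 0;1 0 0 0 0")

```text
time: 3.05
position: [435.3, 69.9, 56.0]
eef_rot: [0.336, 1.568, 0.131]
force: [0.1, 0.5, 0.1]
width: 0.001
```

Call:
step_arm(targets="1 0.078 -0.016 0 0;1 0.078 -0.016 0 0;1 0.078 -0.016 0 0;1 0.078 -0.016 0 0")

```text
time: 3.45
position: [441.5, 68.3, 55.2]
eef_rot: [-1.394, 1.571, -1.598]
force: [1.2, 1.3, 0.2]
width: -0.001
```

Call:
step_arm(targets="1 0.078 -0.016 0 0;1 0.078 -0.016 0 0;1 0.078 -0.016 0 0")

```text
time: 3.75
position: [447.4, 67.1, 55.2]
eef_rot: [-2.686, 1.571, -2.89]
force: [-0.4, -0.7, -0.7]
width: 0.003
```

Run:
```python
from cell import r, imaging
import cv2,pickle
s=imaging.snapshot("wrist"); pickle.dump(s,open("wrist2.pkl","wb"))
cv2.imwrite("pics/wrist2.png",s["img"][:,:,::-1])
s=imaging.snapshot("side"); pickle.dump(s,open("side2.pkl","wb"))
cv2.imwrite("pics/side2.png",cv2.resize(s["img"][190:360,230:420,::-1],None,fx=3.5,fy=3.5,interpolation=2))
o=r.get_obs();print(o['position'],o['force'])
```

```text
[447.61886476  67.05401741  55.21270633] [0.52231853 0.15011082 0.30912128]
```

View pics/wrist2.png

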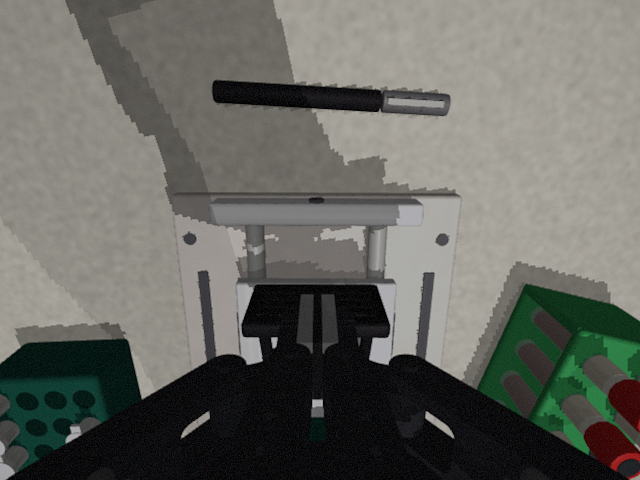

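View pics/side2.png

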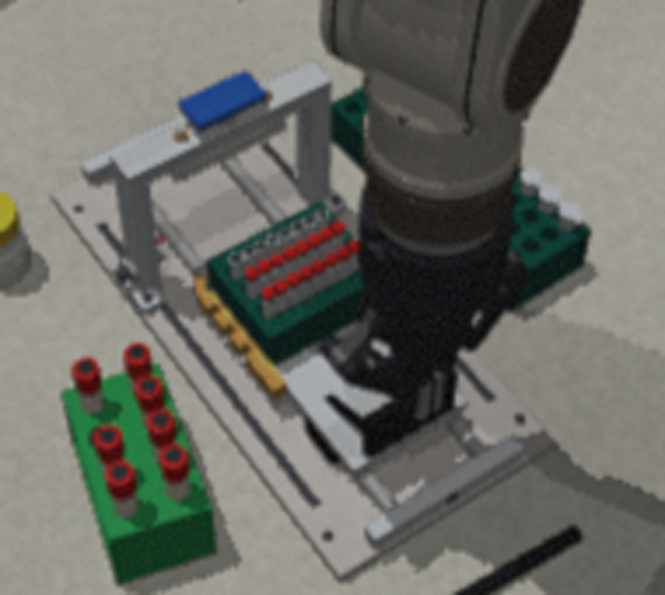

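Call:
step_arm(targets="1 0.078 -0.016 0 0;1 0.078 -0.016 0 0;1 0.078 -0.016 0 0")

```text
time: 4.15
position: [453.3, 65.9, 55.2]
eef_rot: [-1.016, 1.571, -1.221]
force: [-0.7, 0.2, -0.1]
width: 0.003
```

Call:
step_arm(targets="1 0.078 -0.016 0 0;1 0.078 -0.016 0 0;1 0.078 -0.016 0 0;1 0.078 -0.016 0 0")

```text
time: 4.55
position: [461.1, 64.3, 55.2]
eef_rot: [-2.412, 1.571, -2.616]
force: [0.1, -0.5, -0.1]
width: 0.005
```

Run:
```python
from cell import r, imaging
import cv2,pickle
from h import *
s=imaging.snapshot("wrist"); pickle.dump(s,open("wrist3.pkl","wb"))
cv2.imwrite("pics/w3.png",cv2.resize(s["img"][180:380,200:440,::-1],None,fx=3,fy=3,interpolation=2))
o=r.get_obs();P=o['position'];print(P,o['force'],"along",P[:2]@[.979,-.203],"lat",P[:2]@[.203,.979])
```

```text
[461.46071143  64.23040883  55.24781795] [ 0.70337183  0.4167879  -0.63075793] along 438.73126349766306 lat 156.5580946605152
```

View pics/w3.png

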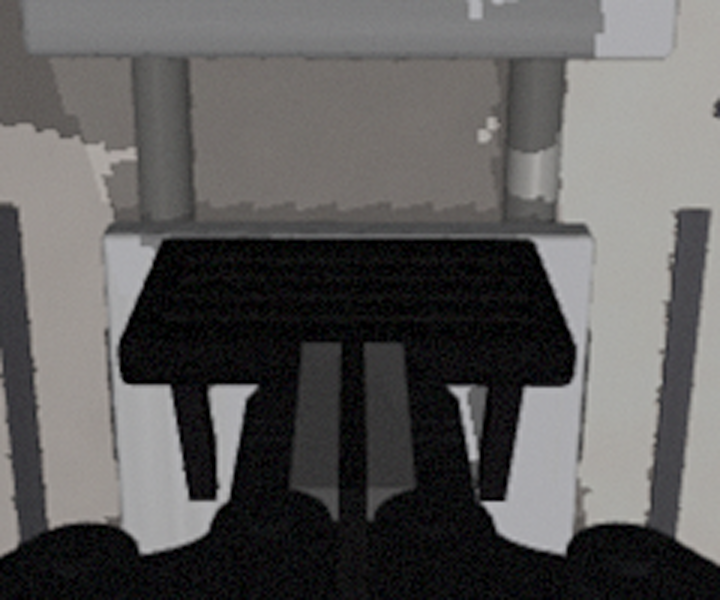

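Run:
```python
from h import *
for n,L in (("wrist2",[((250,285),33)]),("wrist3",[((253,259.3),33),((378,259.3),33),((241,291),73),((391,291),73)])):
  s=pickle.load(open(n+".pkl","rb"))
  for p,z in L:
    P=bp(s,p,z);print(n,P.round(1),"along",P[:2]@[.979,-.203],"lat",P[:2]@[.203,.979])
```

```text
wrist2 [446.9  32.4  33. ] along 430.91846823815035 lat 122.48005953790874
wrist3 [446.9  34.8  33. ] along 430.47968252667505 lat 124.80937702717486
wrist3 [459.8  97.3  33. ] along 430.4309386864271 lat 188.5637753189464
wrist3 [445.4  36.7  73. ] along 428.5798523417712 lat 126.29489275626662
wrist3 [457.8  96.9  73. ] along 428.52957470078934 lat 187.84014146603602
```

Run:
```python
from h import *
from cell import r,imaging
import cv2
s=pickle.load(open("wrist3.pkl","rb"))
for al in (420,428,439,450):
  for z in (44,55,73,100):
    P=np.array([.979*al+.203*156.5,-.203*al+.979*156.5,z]);print(al,z,proj(s,P).round(1))
s=imaging.snapshot("side"); pickle.dump(s,open("side3.pkl","wb"))
cv2.imwrite("pics/side3.png",cv2.resize(s["img"][220:350,270:400,::-1],None,fx=4.6,fy=4.6,interpolation=2))
for al in (428,439):
  for z in (44,73):
    P=np.array([.979*al+.203*156.5,-.203*al+.979*156.5,z]);print(al,z,(proj(s,P)[0]-[270,220])*4.6)
```

```text
420 44 [[314.9 247.1]]
420 55 [[314.7 255.4]]
420 73 [[314.4 271.5]]
420 100 [[313.9 303.5]]
428 44 [[314.9 262.7]]
428 55 [[314.7 271.9]]
428 73 [[314.5 289.4]]
428 100 [[313.9 324.3]]
439 44 [[314.9 283.5]]
439 55 [[314.8 293.7]]
439 73 [[314.5 313.3]]
439 100 [[314.  351.7]]
450 44 [[314.9 303.6]]
450 55 [[314.8 314.8]]
450 73 [[314.6 336.1]]
450 100 [[314.1 377.8]]
428 44 [359.92108834 422.57019334]
428 73 [363.04853247 386.30135438]
439 44 [345.23652267 405.25202553]
439 73 [347.98559674 368.7925291 ]
```

View pics/side3.png

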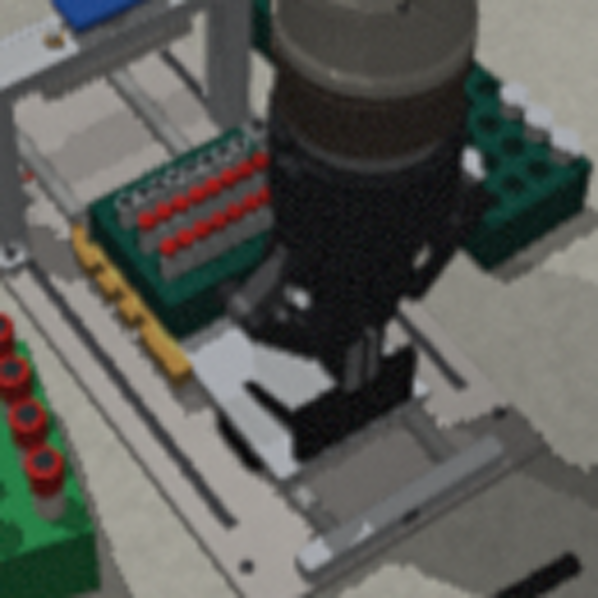

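```bash
python3 - <<'E'
from h import *
s=pickle.load(open("wrist0.pkl","rb"))
for x in (457,542):
  for y in (-11,0,11):
    for z in (201.5,214): print(x,y,z,proj(s,[x,y,z])[0].round(1))
s=pickle.load(open("wrist1.pkl","rb"))
P0=np.array([414.4,73.9])
for a in (-11,0,11): print(a,proj(s,[*(P0+a*np.array([.979,-.203])),122])[0].round(1))
E
python3 - <<'E'
import cv2,pickle
s=pickle.load(open("wrist0.pkl","rb"))
cv2.imwrite("pics/w0c.png",cv2.resize(cv2.convertScaleAbs(s["img"][290:480,60:580,::-1],alpha=2.5,beta=20),None,fx=1.5,fy=1.5))
s=pickle.load(open("wrist3.pkl","rb"))
cv2.imwrite("pics/w3c.png",cv2.resize(cv2.convertScaleAbs(s["img"][240:380,220:420,::-1],alpha=5,beta=10),None,fx=4,fy=4))
E
```

```text
457 -11 201.5 [231.4 305. ]
457 -11 214 [225.7 317.9]
457 0 201.5 [229.9 284.9]
457 0 214 [224.  296.7]
457 11 201.5 [228.2 264.1]
457 11 214 [222.1 274.7]
542 -11 201.5 [402.3 305.3]
542 -11 214 [407.8 318.2]
542 0 201.5 [403.9 285.1]
542 0 214 [409.6 297. ]
542 11 201.5 [405.5 264.3]
542 11 214 [411.5 274.9]
-11 [315.  262.1]
0 [315. 283.]
11 [315.1 303.2]
```

View pics/w0c.png

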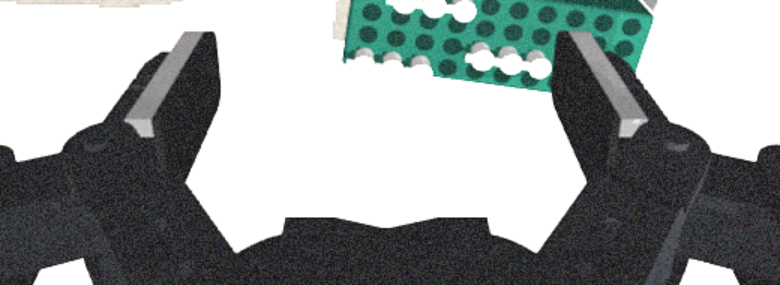

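View pics/w3c.png

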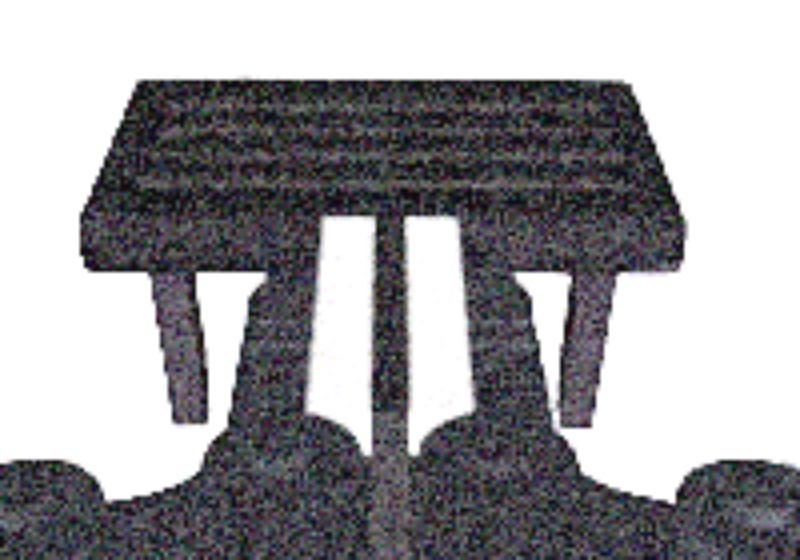

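Run:
```python
from h import *
s=pickle.load(open("side0.pkl","rb"))
im=cv2.convertScaleAbs(s["img"][120:270,290:440,::-1],alpha=2,beta=20)
im=cv2.resize(im,None,fx=4,fy=4,interpolation=2)
for x in (457.5,542.5):
  for y in (-11,11):
    for z,c in ((201,(0,0,255)),(214,(0,255,0)),(245,(255,0,255))):
      p=(proj(s,[x,y,z])[0]-[290,120])*4
      cv2.circle(im,tuple(int(v) for v in p),4,c,-1)
cv2.imwrite("pics/s0c.png",im)
s=pickle.load(open("scene0.pkl","rb"))
im=cv2.resize(cv2.convertScaleAbs(s["img"][120:270,240:390,::-1],alpha=2,beta=20),None,fx=4,fy=4,interpolation=2)
for x in (457.5,542.5):
  for y in (-11,11):
    for z,c in ((201,(0,0,255)),(214,(0,255,0)),(245,(255,0,255))):
      p=(proj(s,[x,y,z])[0]-[240,120])*4
      cv2.circle(im,tuple(int(v) for v in p),4,c,-1)
cv2.imwrite("pics/sc0c.png",im)
```

```text
(no output)
```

View pics/s0c.png

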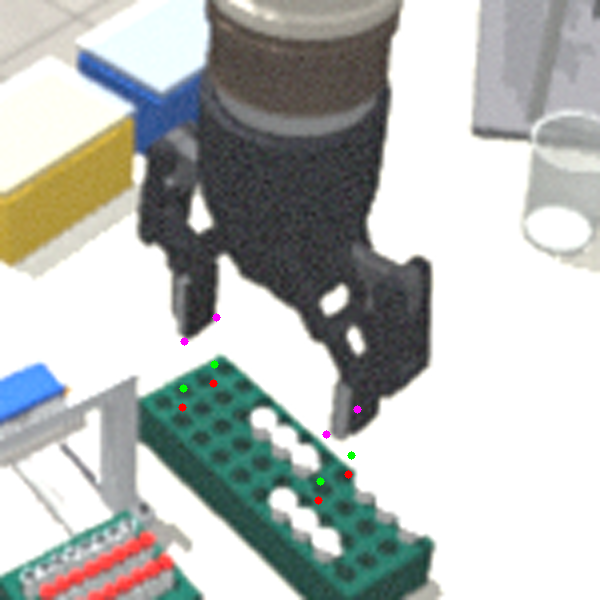

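View pics/sc0c.png

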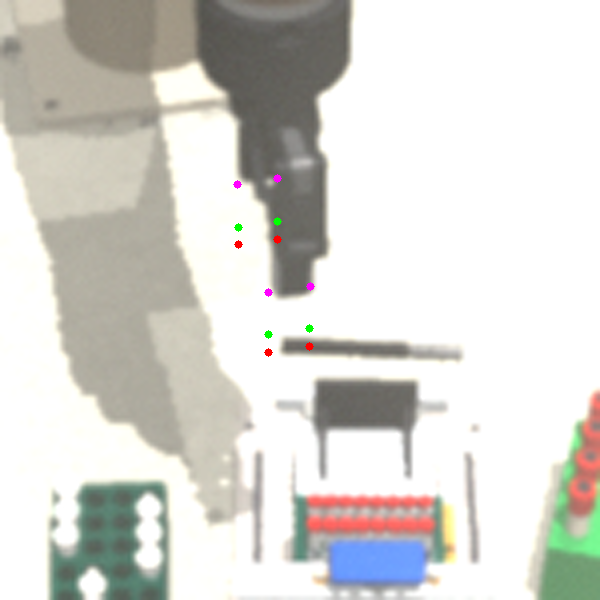

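Run:
```python
from h import *
u=np.array([.979,-.203]);v=np.array([.203,.979])
s=pickle.load(open("wrist1.pkl","rb"));P0=np.array([414.4,73.9])
for z in (142,147,152,157): print(z,[proj(s,[*(P0-11*u+l*v),z])[0].round(1) for l in (-12,0,12)])
s=pickle.load(open("wrist3.pkl","rb"));P0=np.array([461.46,64.2])
for z in (64,69,74,79): print(z,[proj(s,[*(P0-11*u+l*v),z])[0].round(1) for l in (-12,0,12)])
s=pickle.load(open("side1.pkl","rb"));P0=np.array([414.4,73.9])
im=cv2.resize(cv2.convertScaleAbs(s["img"][220:340,290:440,::-1],alpha=3,beta=10),None,fx=5,fy=5,interpolation=2)
for a in (-11,11):
  for z,c in ((122,(0,0,255)),(147,(0,255,0)),(152,(255,0,255))):
    p=(proj(s,[*(P0+a*u),z])[0]-[290,220])*5
    cv2.circle(im,tuple(int(v) for v in p),4,c,-1)
cv2.imwrite("pics/s1c.png",im)
```

```text
142 [array([286.9, 279.6]), array([314.7, 279.6]), array([342.6, 279.6])]
147 [array([286. , 284.6]), array([314.7, 284.6]), array([343.3, 284.6])]
152 [array([285., 290.]), array([314.6, 290. ]), array([344.1, 290. ])]
157 [array([284. , 295.6]), array([314.5, 295.6]), array([344.9, 295.6])]
64 [array([287. , 279.9]), array([314.8, 280. ]), array([342.6, 280. ])]
69 [array([286.1, 285. ]), array([314.7, 285. ]), array([343.3, 285. ])]
74 [array([285.2, 290.3]), array([314.7, 290.3]), array([344.1, 290.3])]
79 [array([284.2, 295.9]), array([314.6, 295.9]), array([345. , 295.9])]
```

View pics/s1c.png

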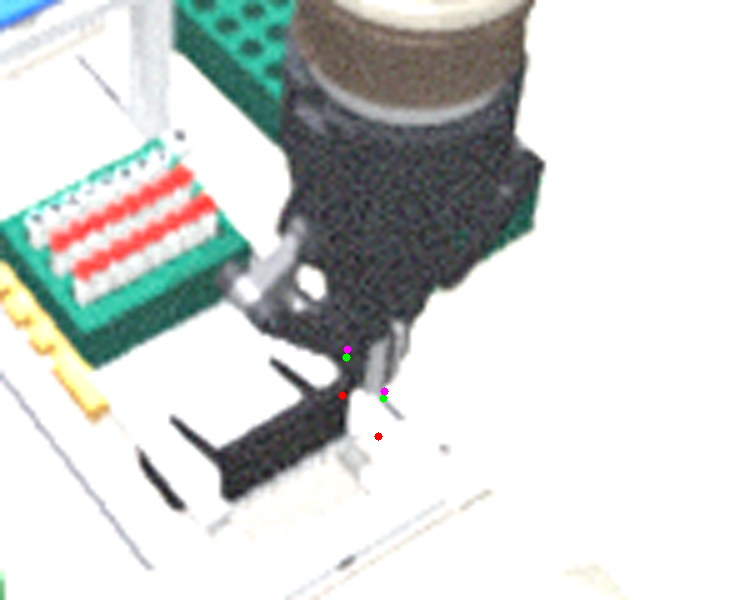

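Call:
step_arm(targets="1 0 0 0.3 0;1 -0.392 0.081 0 0;1 -0.392 0.081 0 0;1 -0.392 0.081 0 0;1 -0.392 0.081 0 0;1 0 0 0 0;1 0 0 -0.5 0;1 0 0 -0.5 0;1 0 0 -0.5 0;1 0 0 0 0")

```text
time: 5.65
position: [420.4, 72.2, 24.0]
eef_rot: [-2.751, 1.568, -2.955]
force: [0.2, -0.4, -0.1]
width: -0.0
```

```bash
cat > look.py <<'E'
import sys
from cell import r, imaging
from h import *
u=np.array([.979,-.203]);v=np.array([.203,.979])
k=sys.argv[1]
s=imaging.snapshot("side"); pickle.dump(s,open(f"side{k}.pkl","wb"))
cv2.imwrite(f"pics/s{k}.png",cv2.resize(cv2.convertScaleAbs(s["img"][200:350,230:420,::-1],alpha=2,beta=10),None,fx=4,fy=4,interpolation=2))
s=imaging.snapshot("wrist"); pickle.dump(s,open(f"wrist{k}.pkl","wb"))
cv2.imwrite(f"pics/w{k}.png",cv2.resize(cv2.convertScaleAbs(s["img"][160:400,200:440,::-1],alpha=2.5,beta=10),None,fx=2.5,fy=2.5,interpolation=2))
o=r.get_obs();P=o['position'];print(o['time'],P.round(1),o['force'].round(1),"along",P[:2]@u,"lat",P[:2]@v)
E
python3 look.py 4
```

```text
5.75 [421.7  72.4  25.3] [0.4 0.7 0.6] along 398.11762520809543 lat 156.4842943990954
```

View pics/s4.png

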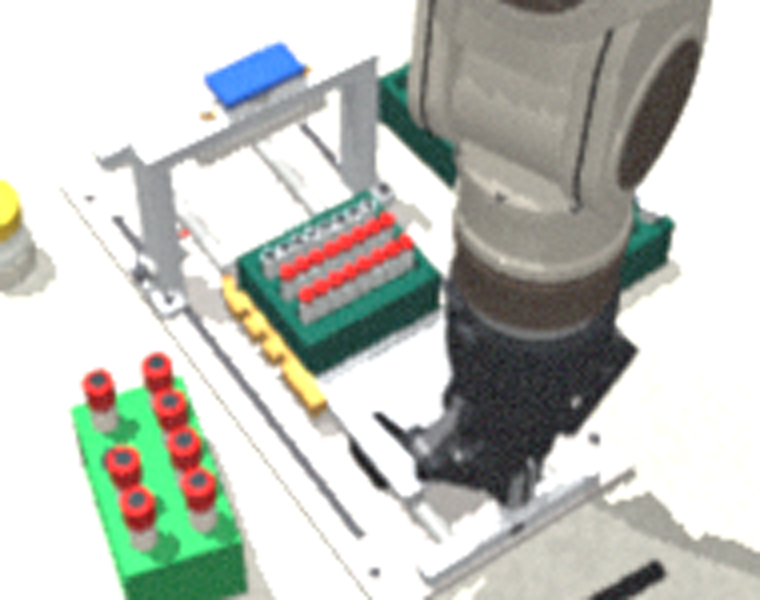

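View pics/w4.png

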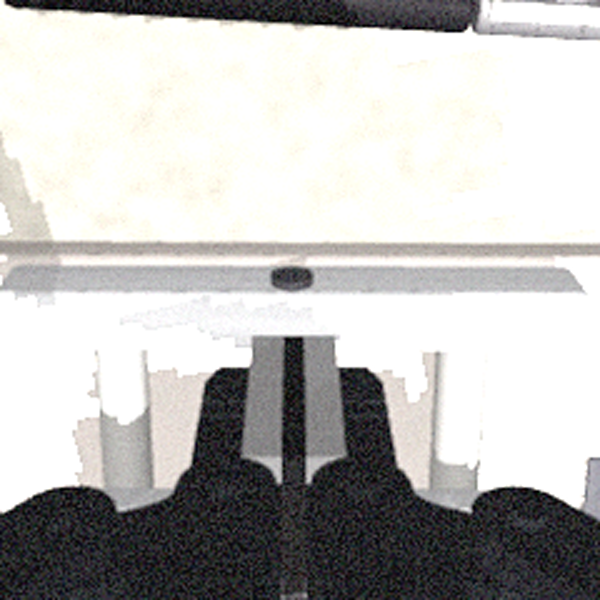

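Call:
step_arm(targets="1 0.196 -0.041 0 0;1 0.196 -0.041 0 0;1 0.196 -0.041 0 0;1 0.078 -0.016 0 0;1 0.078 -0.016 0 0")

```text
time: 6.25
position: [440.7, 68.4, 25.3]
eef_rot: [0.247, 1.571, 0.043]
force: [0.3, -0.1, 0.2]
width: 0.001
```

Call:
step_arm(targets="1 0.078 -0.016 0 0;1 0.078 -0.016 0 0")

```text
time: 6.45
position: [443.7, 67.7, 25.1]
eef_rot: [-3.015, 1.57, 3.064]
force: [-2.2, -0.1, 1.1]
width: 0.0
```

Call:
step_arm(targets="1 0.078 -0.016 0 0;1 0.078 -0.016 0 0")

```text
time: 6.65
position: [447.8, 66.8, 25.1]
eef_rot: [-2.741, 1.57, -2.945]
force: [-0.7, -0.5, 0.1]
width: -0.001
```

Call:
step_arm(targets="1 0.078 -0.016 0 0;1 0.078 -0.016 0 0;1 0.078 -0.016 0 0;1 0.078 -0.016 0 0")

```text
time: 7.05
position: [455.9, 65.2, 25.1]
eef_rot: [-2.373, 1.57, -2.578]
force: [-1.3, -0.2, 0.1]
width: 0.002
```

```bash
python3 look.py 5
```

```text
7.15 [456.4  65.3  25.2] [ 0.5 -0.7  0. ] along 433.6106257512411 lat 156.5518563154434
```

View pics/s5.png

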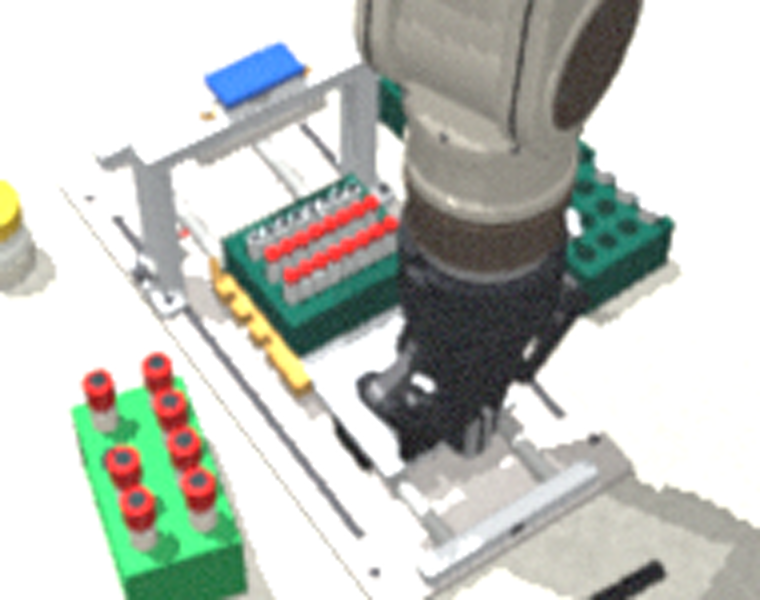

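View pics/w5.png

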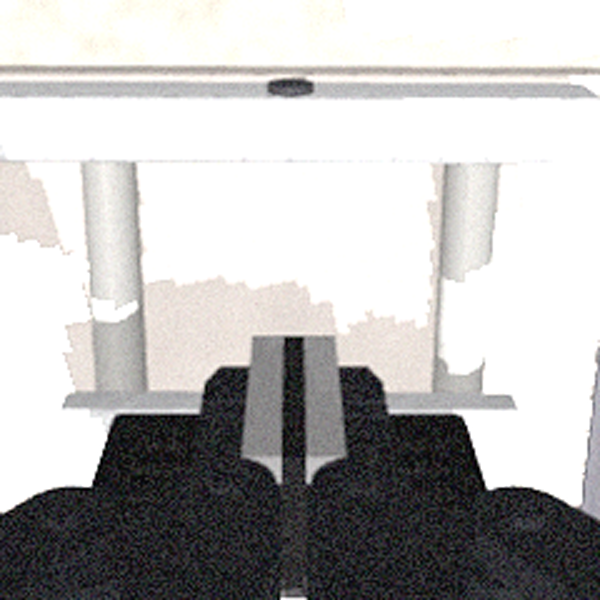

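Call:
step_arm(targets="1 0.1175 -0.0243 0 0;1 0.1175 -0.0243 0 0;1 0.1175 -0.0243 0 0;1 0.1175 -0.0243 0 0;1 0.1175 -0.0243 0 0;1 0.1175 -0.0243 0 0;1 0.1175 -0.0243 0 0;1 0.1175 -0.0243 0 0")

```text
time: 7.95
position: [479.6, 60.4, 25.2]
eef_rot: [-3.043, 1.571, 3.036]
force: [-4.6, 1.0, 1.2]
width: -0.001
```

Call:
step_arm(targets="1 0.078 -0.016 0 0;1 0.078 -0.016 0 0;1 0.078 -0.016 0 0")

```text
time: 8.25
position: [482.5, 59.7, 25.1]
eef_rot: [3.128, 1.565, 2.924]
force: [-9.7, 1.2, 7.9]
width: -0.0
```

Call:
step_arm(targets="1 0.078 -0.016 0 0;1 0.078 -0.016 0 0")

```text
time: 8.45
position: [486.4, 58.9, 25.0]
eef_rot: [-3.129, 1.566, 2.951]
force: [-7.0, 1.4, 4.5]
width: -0.0
```

```bash
python3 look.py 6
```

```text
8.55 [488.1  58.6  25. ] [-2.5  0.2  0.9] along 465.9430438950465 lat 156.41992497288496
```

View pics/s6.png

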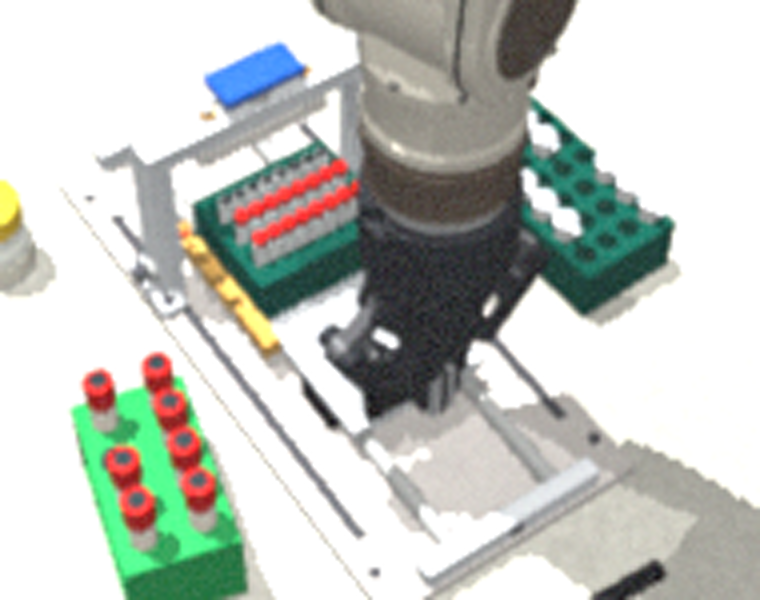

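View pics/w6.png

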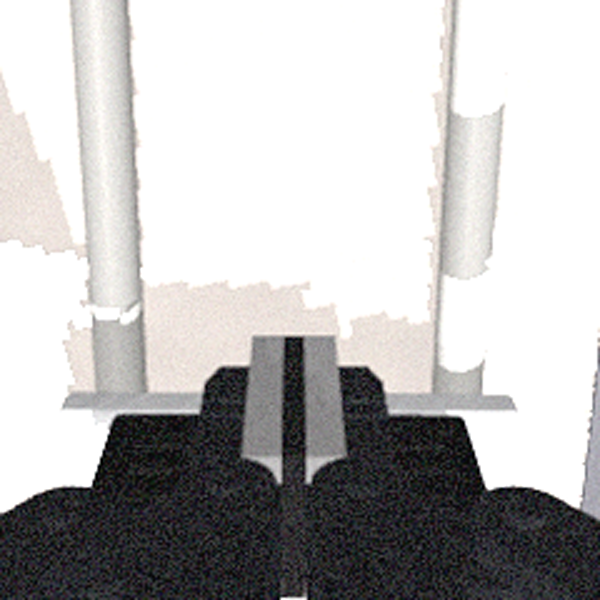

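Call:
step_arm(targets="1 0.078 -0.016 0 0;1 0.078 -0.016 0 0")

```text
time: 8.75
position: [491.7, 57.8, 25.0]
eef_rot: [-3.062, 1.568, 3.017]
force: [-6.2, -0.2, 3.8]
width: -0.0
```

Call:
step_arm(targets="1 0.059 -0.012 0 0;1 0.059 -0.012 0 0")

```text
time: 8.95
position: [494.7, 57.1, 25.0]
eef_rot: [-3.049, 1.568, 3.031]
force: [-6.0, -0.1, 2.7]
width: 0.001
```

Call:
step_arm(targets="1 0.059 -0.012 0 0")

```text
time: 9.05
position: [496.4, 56.8, 25.0]
eef_rot: [-2.999, 1.569, 3.08]
force: [-4.4, 0.3, 2.0]
width: -0.001
```

Call:
step_arm(targets="1 0.039 -0.008 0 0")

```text
time: 9.15
position: [498.8, 56.4, 25.1]
eef_rot: [-0.437, 1.57, -0.642]
force: [-1.4, -1.0, -0.9]
width: 0.0
```

Call:
step_arm(targets="1 0 0 0 0")

```text
time: 9.25
position: [499.8, 56.5, 25.4]
eef_rot: [0.133, 1.568, -0.071]
force: [1.0, -0.1, -0.4]
width: -0.001
```

```bash
python3 look.py 7
```

```text
9.35 [499.8  56.6  25.5] [-1.   0.6 -0. ] along 477.81807996910885 lat 156.83804608789006
```

View pics/w7.png

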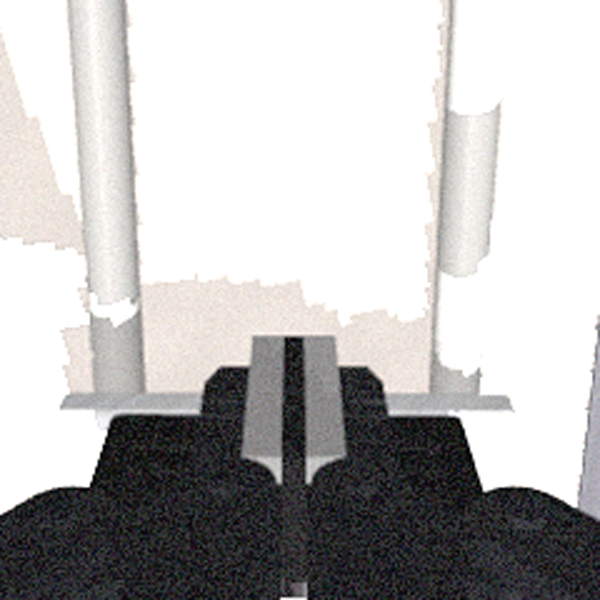

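View pics/s7.png

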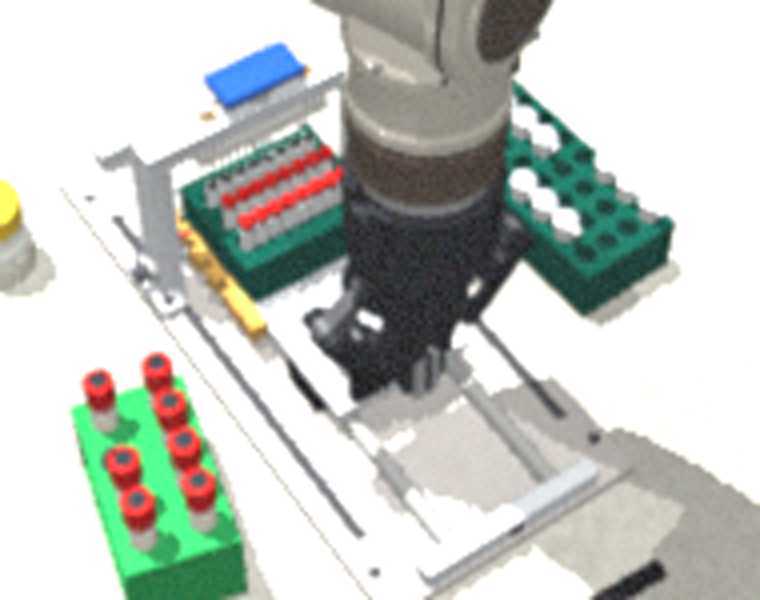

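Call:
step_arm(targets="1 0.039 -0.008 0 0")

```text
time: 9.45
position: [500.2, 56.4, 25.4]
eef_rot: [0.209, 1.569, 0.005]
force: [-0.0, 1.0, -0.1]
width: -0.0
```

Call:
step_arm(targets="1 0.03 -0.006 0 0")

```text
time: 9.55
position: [500.6, 56.2, 25.4]
eef_rot: [0.343, 1.57, 0.139]
force: [-0.3, 0.3, 0.6]
width: -0.0
```

Call:
step_arm(targets="1 -0.235 0.049 0 0;1 -0.235 0.049 0 0;1 -0.235 0.049 0 0;1 -0.235 0.049 0 0;1 0 0 0.8 0;1 0 0 0.8 0;1 0 0 0.8 0;1 0 0 0.8 0;1 0 0 0.8 0;1 0 0 0.8 0;1 0 0 0.8 0;1 0 0 0.4 0")

```text
time: 10.75
position: [477.1, 61.3, 177.0]
eef_rot: [0.338, 1.568, 0.134]
force: [0.3, 1.0, -0.6]
width: 0.0
```

```bash
python3 look.py 8
python3 - <<'E'
from cell import imaging
import cv2,pickle
s=imaging.snapshot("scene");pickle.dump(s,open("scene8.pkl","wb"))
cv2.imwrite("pics/sc8.png",cv2.resize(s["img"][190:350,240:440,::-1],None,fx=3.75,fy=3.75,interpolation=2))
cv2.imwrite("pics/wf8.png",pickle.load(open("wrist8.pkl","rb"))["img"][:,:,::-1])
E
```

```text
10.85 [477.5  61.3 176.6] [ 0.2  0.8 -0.1] along 454.99820391993075 lat 156.96878175893806
```

View pics/s8.png

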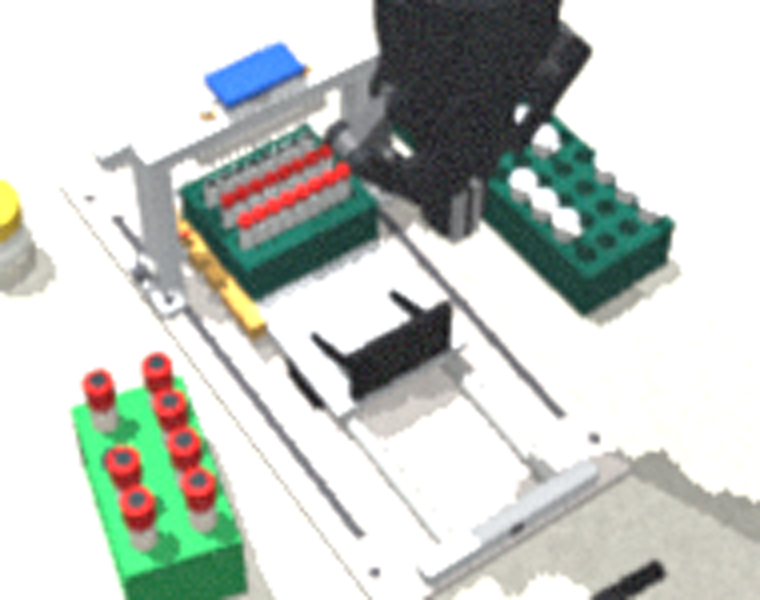

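View pics/sc8.png

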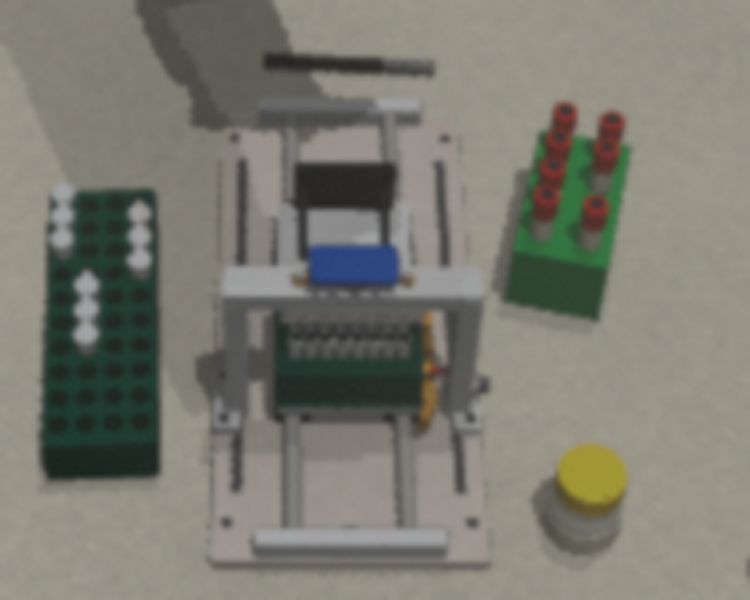

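View pics/wf8.png

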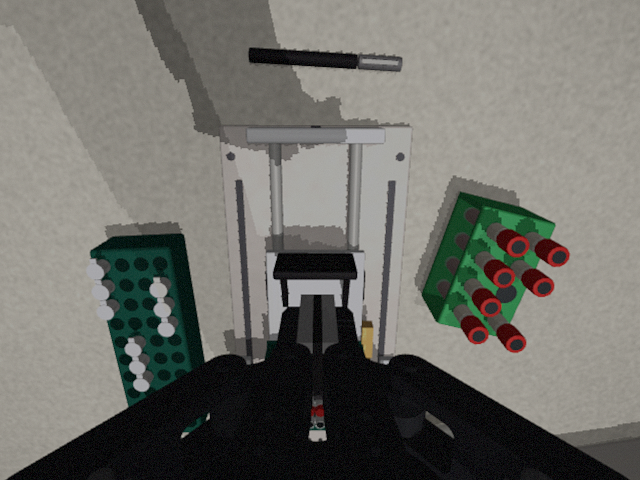

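```bash
python3 - <<'E'
from h import *
u=np.array([.979,-.203]);v=np.array([.203,.979])
s=pickle.load(open("wrist8.pkl","rb"))
f=lambda n,P:print(n,P.round(1),"along",(P[:2]@u).round(1),"lat",(P[:2]@v).round(1))
for p,z in [((276,253.5),33),((355,253.5),33)]: f("plate",bp(s,p,z))
s=pickle.load(open("scene8.pkl","rb"));c=lambda x,y:(x/3.75+240,y/3.75+190)
for p in [(314,245),(395,247),(398,284),(309,282)]: f("pad scene",bp(s,c(*p),148))
for p in [(293,340),(407,340)]: f("strip",bp(s,c(*p),77))
s=pickle.load(open("side8.pkl","rb"));c=lambda x,y:(x/4+230,y/4+200)
for p in [(206,78),(283,43),(307,70),(226,105)]: f("pad side",bp(s,c(*p),148))
for p in [(208,187),(308,130)]: f("strip",bp(s,c(*p),77))
E
python3 - <<'E'
import cv2,pickle
s=pickle.load(open("side8.pkl","rb"))
cv2.imwrite("pics/s8z.png",cv2.resize(cv2.convertScaleAbs(s["img"][200:290,250:350,::-1],alpha=1.6),None,fx=6.6,fy=6.6,interpolation=2))
E
```

```text
plate [506.5  21.1  33. ] along 491.5 lat 123.5
plate [520.   86.6  33. ] along 491.5 lat 190.4
pad scene [633.2   5.7 148. ] along 618.7 lat 134.1
pad scene [643.6  49.4 148. ] along 620.1 lat 179.0
pad scene [669.3  44.7 148. ] along 646.2 lat 179.6
pad scene [658.2  -2.6 148. ] along 644.9 lat 131.0
strip [643.2  -7.6  77. ] along 631.3 lat 123.1
strip [656.5  56.9  77. ] along 631.2 lat 188.9
pad side [661.9  46.5 148. ] along 638.6 lat 179.9
pad side [6.515e+02 4.000e-01 1.480e+02] along 637.7 lat 132.7
pad side [628.1   5.7 148. ] along 613.8 lat 133.1
pad side [640.3  52.5 148. ] along 616.2 lat 181.4
strip [654.1  58.6  77. ] along 628.4 lat 190.2
strip [644.7  -9.3  77. ] along 633.0 lat 121.8
```

View pics/s8z.png

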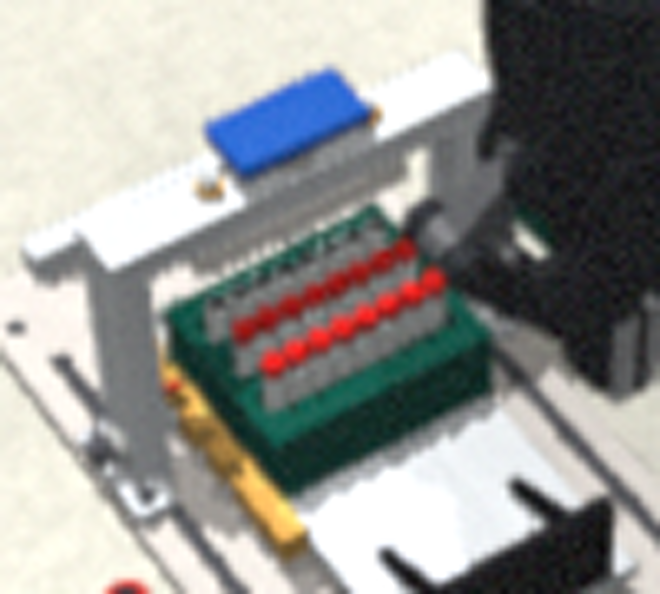

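Call:
step_arm(targets="1 0.7 -0.145 0 0;1 0.979 -0.203 0 0;1 0.979 -0.203 0 0;1 0.979 -0.203 0 0;1 0.979 -0.203 0 0;1 0.979 -0.203 0 0;1 0.8 -0.17 0 0;1 0.46 -0.11 0 0;1 0 0 0 0")

```text
time: 11.8
position: [648.3, 24.6, 172.4]
eef_rot: [-2.867, 1.568, -3.072]
force: [-0.1, -0.6, -0.3]
width: -0.001
```

Call:
step_arm(targets="1 0 0 -0.4 0;1 0 0 -0.4 0;1 0 0 -0.4 0;1 0 0 0 0")

```text
time: 12.2
position: [645.9, 25.3, 142.6]
eef_rot: [-2.906, 1.566, -3.11]
force: [0.1, -0.4, -0.8]
width: -0.003
```

```bash
python3 look.py 9
python3 - <<'E'
from cell import imaging
import cv2,pickle
s=imaging.snapshot("scene");pickle.dump(s,open("scene9.pkl","wb"))
cv2.imwrite("pics/sc9.png",cv2.resize(cv2.convertScaleAbs(s["img"][170:330,240:440,::-1],alpha=2),None,fx=3.75,fy=3.75,interpolation=2))
cv2.imwrite("pics/wf9.png",cv2.convertScaleAbs(pickle.load(open("wrist9.pkl","rb"))["img"][:,:,::-1],alpha=2))
cv2.imwrite("pics/sf9.png",cv2.convertScaleAbs(pickle.load(open("side9.pkl","rb"))["img"][:,:,::-1],alpha=1.5))
E
```

```text
12.3 [647.4  25.2 144.8] [-0.6 -0.4  0. ] along 628.6644193919867 lat 156.1163032781264
```

View pics/s9.png

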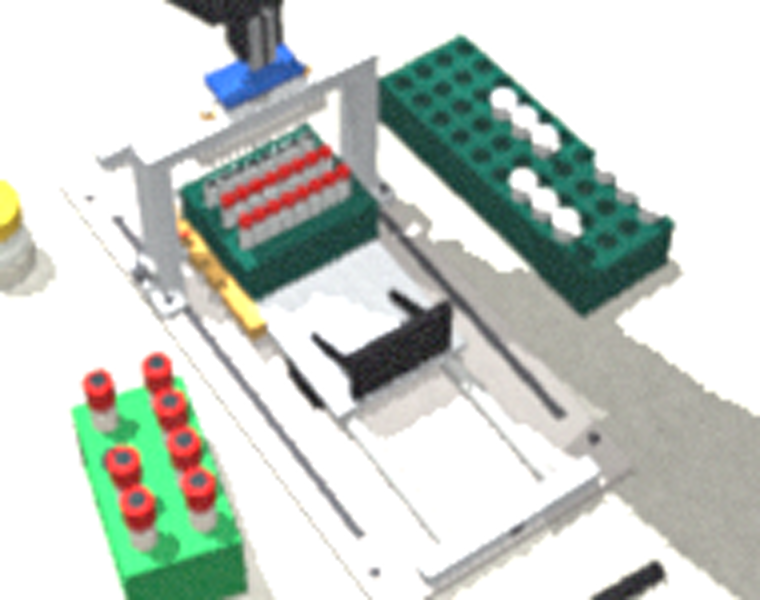

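View pics/sc9.png

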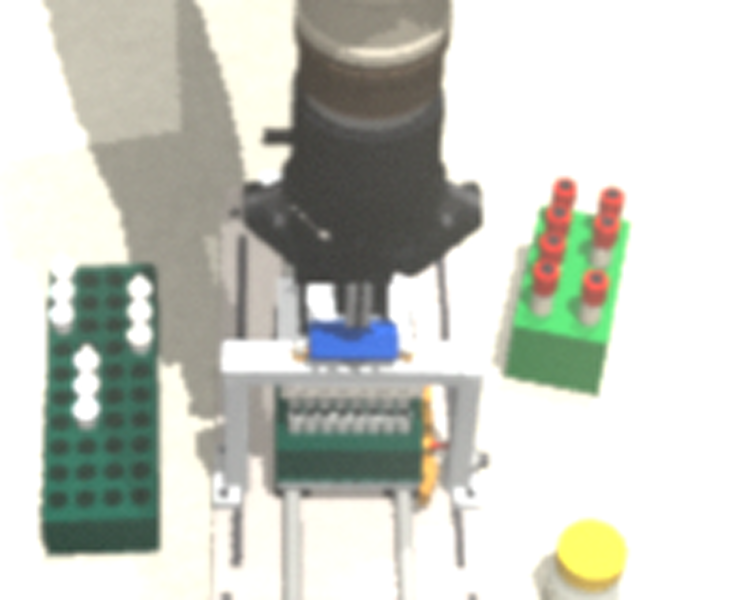

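View pics/wf9.png

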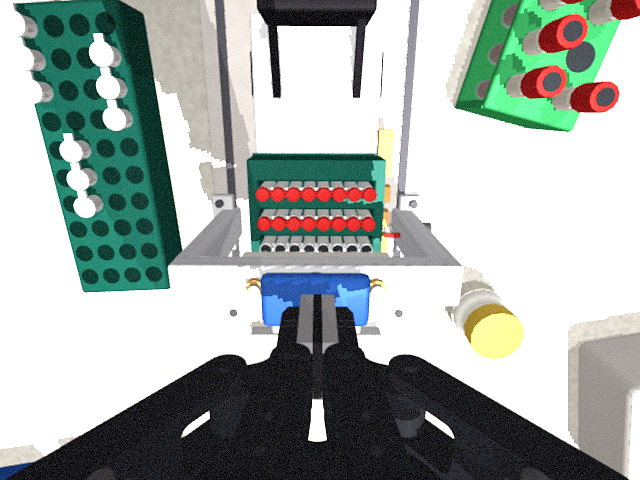

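Call:
step_arm(targets="1 0 0 -0.2 0;1 0 0 -0.2 0;1 0 0 -0.08 0;1 0 0 0 0")

```text
time: 12.75
position: [647.7, 25.1, 132.6]
eef_rot: [-2.918, 1.57, -3.122]
force: [-0.1, 1.2, 0.5]
width: -0.001
```

Call:
step_arm(targets="1 0 0 -0.08 0;1 0 0 -0.08 0")

```text
time: 12.95
position: [648.2, 25.1, 129.3]
eef_rot: [0.302, 1.57, 0.097]
force: [0.0, -0.4, 2.1]
width: -0.005
```

Call:
step_arm(targets="1 0 0 -0.08 0;1 0 0 -0.08 0")

```text
time: 13.15
position: [648.3, 25.1, 125.8]
eef_rot: [0.202, 1.57, -0.003]
force: [-1.2, -0.6, 3.0]
width: -0.001
```

Call:
step_arm(targets="1 0 0 -0.08 0;1 0 0 -0.08 0")

```text
time: 13.35
position: [648.3, 25.1, 121.9]
eef_rot: [0.262, 1.57, 0.058]
force: [-1.7, 0.4, 6.4]
width: 0.001
```

Call:
step_arm(targets="1 0 0 -0.04 0;1 0 0 0 0")

```text
time: 13.55
position: [648.3, 25.1, 121.5]
eef_rot: [0.245, 1.569, 0.041]
force: [-2.5, -0.3, 6.8]
width: 0.0
```

Call:
step_arm(targets="1 0 0 -0.06 0;1 0 0 0 0")

```text
time: 13.75
position: [648.4, 25.1, 121.5]
eef_rot: [0.249, 1.568, 0.045]
force: [-5.1, -0.5, 13.2]
width: 0.002
```

Call:
step_arm(targets="1 0 0 -0.04 0;1 0 0 0 0")

```text
time: 13.95
position: [648.4, 25.1, 121.4]
eef_rot: [0.233, 1.567, 0.029]
force: [-6.5, -0.5, 16.5]
width: 0.002
```

```bash
python3 look.py 10
```

```text
14.05 [648.4  25.1 121.4] [-6.2 -0.1 16.4] along 629.6724834750069 lat 156.2147994771746
```

View pics/s10.png

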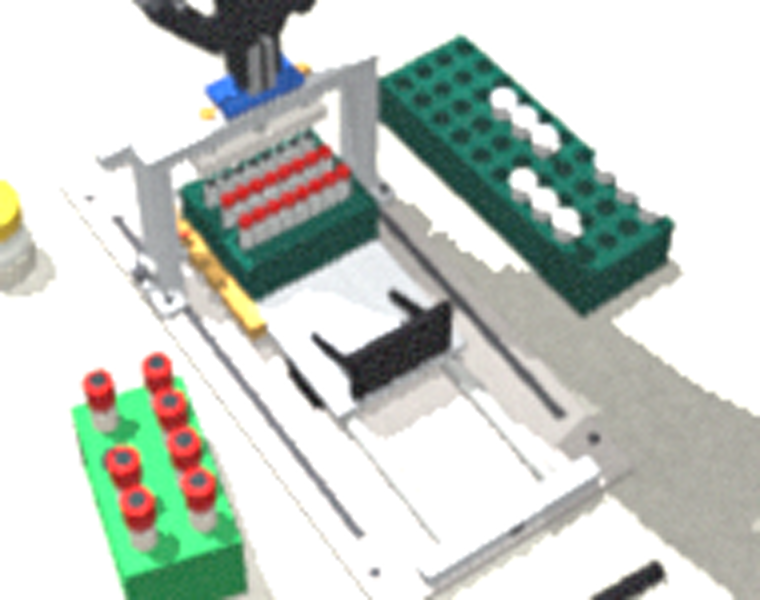

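Hard stop reached: z has held at 121.4 while the force rose to 16 N, and the pad sits lower in the picture. Lifting off now.

Call:
step_arm(targets="1 0 0 0.1 0;1 0 0 0.1 0;1 0 0 0.1 0;1 0 0 0.1 0;1 0 0 0.2 0;1 0 0 0.4 0;1 0 0 0.6 0;1 0 0 0.6 0;1 0 0 0 0;1 0 0 0 0")

```text
time: 15.05
position: [648.1, 25.1, 172.6]
eef_rot: [0.082, 1.571, -0.122]
force: [-0.2, -0.2, 0.6]
width: -0.002
```

```bash
python3 look.py 11
python3 - <<'E'
from cell import imaging
import cv2,pickle
s=imaging.snapshot("scene")
cv2.imwrite("pics/sc11.png",cv2.resize(cv2.convertScaleAbs(s["img"][170:330,240:440,::-1],alpha=2),None,fx=3.75,fy=3.75,interpolation=2))
E
```

```text
15.15 [647.4  25.1 171.5] [-0.2 -0.3  0.6] along 628.7027789761795 lat 155.97713983897188
```

View pics/s11.png

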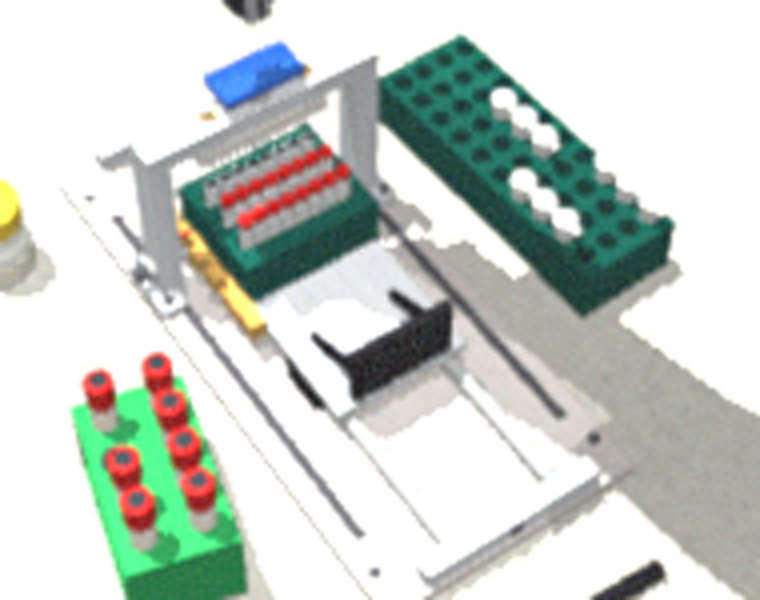

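View pics/sc11.png

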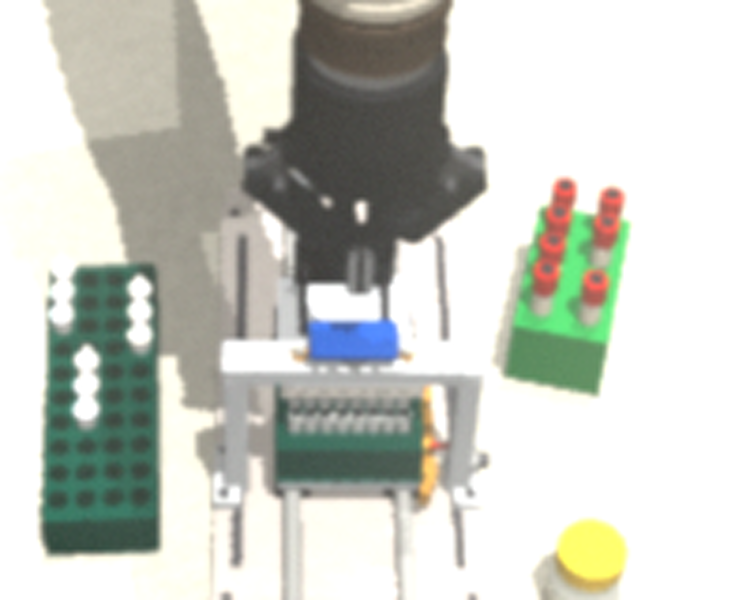

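The pad is back at its up position (side crop, near 256,75), same as before the press. The carriage and strips have not moved, and the robot is clear. I'm handing in.

```bash
python3 -c "
from cell import r
print(r.sign_off())"
```

```text
the job is handed in; nothing more can be done
None
```

I pushed the carriage about 58–61 mm by its black plate until it clicked into the first notch, which belongs to the open strip's row. I then pressed the blue pad to its hard stop, let it spring back and handed the job in at about 15 s; no verdict is reported.

**Last checks**
- **Click:** the push force dropped from about 6 N to zero. Nudging about 1.8 mm further met no force, so the carriage had run ahead. I did not test the notch by pushing against it.
- **Alignment:** by the cameras, the strip lies at about 631 mm along the rails and the pad and nozzles at about 630 mm. Individual readings of the pad ranged from 627 to 632 mm, so the click is the stronger evidence.
- **Press:** the head travelled about 8 mm. Its height then stayed put while the force rose to 16 N.
- **End state:** the pad is back at its starting height, the strips are seated, the carriage has not moved and the robot is clear. I saw no change in the neighbouring objects in view. The bottle, beaker and tip box were not in the last crops.

**What disagreed**
- **Fingertip height:** with the gripper shut, the cameras put the fingertips about 20 mm above the reported TCP, not 11 mm below it. Because of this my first push passed just over the plate without touching it. I corrected the height, and the first contacts with the plate and pad then came about where the cameras predicted.
- **Push force:** it peaked at about 10 N (12.5 N counting the vertical part) as the carriage met the spring ball, above the stated 1–5 N but well under the limit.

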